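# Strip the filter manifold and hang everything on the service rack

### The job

Take the air-filter manifold down for service: with both canisters still fitted, first vent it by pulling the blue knob all the way up to its stop for a moment and letting it spring back. Then release each canister (push its red button right down, turn the canister a quarter turn anticlockwise, lift it off) and hang both canisters, and every strainer basket that stands on the bench, by the handle on a hook of the rack, one to a hook, left hanging still. Never let a canister tip over, and leave the white jar and the wood offcut where they are.

Things in the scene. Friction and masses are not known exactly. Their poses are not given: they have to be found in the camera images.
- manifold: Fixed grey filter manifold on the bench, 150 x 280 x 30 mm block; its top face (the seat plane) is 30 mm above the bench. Origin on the bench under the middle of the line of the two mounts, y along that line, +x away from the robot; the block spans x -95 to +55, y -140 to +140 mm. It is set at varying places and angles.
- mount_a (a point): Centre of the left mount's seat on the manifold's top (manifold x 0, y +80 mm), axes as the manifold. Two claws (15 high, 26 wide, x +-33 to +-53 mm) reach over the lugs. With the button down the canister turns about this axis anticlockwise from above; after a quarter turn (0.7 to 2.1 rad) its lugs clear the claws and it lifts straight off; a stop ends the turn at about 2.2.
- canister_a_mid (a point): Centre (63 mm above the underside) of the blue filter canister, locked on mount_a at first, plate along the manifold's y. z up, 0.35 kg, round body 60 across, 42 high, two lugs 6 thick reaching 42 mm out along its +-y. Upright grip plate 64 long (its x) x 10 thick (its y) x 44 high on top, 82 to 126 mm above the underside, on two legs over an opening 40 high (42 to 82 mm up) and 44 wide.
- button_a (a joint): Red release button of mount_a, m: 0 = up, locked; 0.010 = fully down. Above 0.009 the two brass locking pins it carries, one beside each lug, are sunk out of the lugs' way. It has no spring: it needs about 3 N to move down and stays down where it is left.
- button_a_top (a point): Centre of the top face of that button (28 mm across), 75 mm in front (manifold -x) of mount_a, 46 mm above the bench when up.
- mount_b (a point): Centre of the right mount's seat on the manifold's top (manifold x 0, y -80 mm), axes as the manifold. Two claws (15 high, 26 wide, x +-33 to +-53 mm) reach over the lugs. With the button down the canister turns about this axis anticlockwise from above; after a quarter turn (0.7 to 2.1 rad) its lugs clear the claws and it lifts straight off; a stop ends the turn at about 2.2.
- canister_b_mid (a point): Centre (63 mm above the underside) of the green filter canister, locked on mount_b at first, plate along the manifold's y. z up, 0.35 kg, round body 60 across, 42 high, two lugs 6 thick reaching 42 mm out along its +-y. Upright grip plate 64 long (its x) x 10 thick (its y) x 44 high on top, 82 to 126 mm above the underside, on two legs over an opening 40 high (42 to 82 mm up) and 44 wide.
- button_b (a joint): Red release button of mount_b, m: 0 = up, locked; 0.010 = fully down. Above 0.009 the two brass locking pins it carries, one beside each lug, are sunk out of the lugs' way. It has no spring: it needs about 3 N to move down and stays down where it is left.
- button_b_top (a point): Centre of the top face of that button (28 mm across), 75 mm in front (manifold -x) of mount_b, 46 mm above the bench when up.
- vent_knob (a joint): Vent knob in the middle of the manifold, m: 0 = down (closed), 0.030 = pulled up to its stop. A spring pulls it back: 3 N at 0, 7.5 N at the stop; released, it goes back down by itself.
- vent_knob_grip (a point): Centre of the blue round knob, 27 mm across and 27 high, on a stem half-way between the mounts, 128 mm above the bench when down; axes as the manifold.
- strainer_a_mid (a point): Centre (63 mm above the underside) of a loose square steel strainer basket with an orange handle, 126 mm tall in all, 0.25 kg, standing on the bench; it may be absent (None). Basket 66 x 66 x 42 high. Upright grip plate 64 long (its x) x 10 thick (its y) x 44 high on top, 82 to 126 mm above the underside, on two legs over an opening 40 high (42 to 82 mm up) and 48 wide.
- strainer_b_mid (a point): Centre (63 mm above the underside) of a loose square steel strainer basket with an orange handle, 126 mm tall in all, 0.25 kg, standing on the bench; it may be absent (None). Basket 66 x 66 x 42 high. Upright grip plate 64 long (its x) x 10 thick (its y) x 44 high on top, 82 to 126 mm above the underside, on two legs over an opening 40 high (42 to 82 mm up) and 48 wide.
- rack: Fixed dark steel service rack, 380 mm wide along y, 212 mm high, set at varying places and angles. Origin on the bench under the hooks' middles. Posts 16 mm at y +-190, x +50; a round crossbar joins them at x +50 mm, 206 mm up. Four hooks point to its -x, towards the robot.
- hook_1 (a point): Hook at y +135 mm of the rack: this point is on top of the level 8 mm round rod, midway along its usable length, 210 mm above the bench; axes as the rack. The rod runs along x from the crossbar (+50 mm) to -38 mm, then its end slopes up to -50 mm, 8 mm above the rod's top. A hung plate lies along the rack's y, its lower edge on the rod, the item's centre 19 mm below this point.
- hook_2 (a point): Hook at y +45 mm of the rack: this point is on top of the level 8 mm round rod, midway along its usable length, 210 mm above the bench; axes as the rack. The rod runs along x from the crossbar (+50 mm) to -38 mm, then its end slopes up to -50 mm, 8 mm above the rod's top. A hung plate lies along the rack's y, its lower edge on the rod, the item's centre 19 mm below this point.
- hook_3 (a point): Hook at y -45 mm of the rack: this point is on top of the level 8 mm round rod, midway along its usable length, 210 mm above the bench; axes as the rack. The rod runs along x from the crossbar (+50 mm) to -38 mm, then its end slopes up to -50 mm, 8 mm above the rod's top. A hung plate lies along the rack's y, its lower edge on the rod, the item's centre 19 mm below this point.
- hook_4 (a point): Hook at y -135 mm of the rack: this point is on top of the level 8 mm round rod, midway along its usable length, 210 mm above the bench; axes as the rack. The rod runs along x from the crossbar (+50 mm) to -38 mm, then its end slopes up to -50 mm, 8 mm above the rod's top. A hung plate lies along the rack's y, its lower edge on the rod, the item's centre 19 mm below this point.
- jar_white: Bystander: white jar with dark lid, 62 mm across, 85 high; origin under it.
- wood_block: Bystander: wooden offcut 50 x 110 x 42 mm; origin under it.

How it is judged:
By the outcome, as a careful person would: the job done as asked, in the order asked, and still so for the second after the job is handed in, with the robot touching nothing.
Of strainer_a, strainer_b only 1 to 2 are there at a start; the rules pass over those that are not, and their reading is None.
At some moment in a run one of strainer_a, strainer_b may be knocked a few centimetres aside while the robot is not near it.
It also fails if it takes over 208 s, if anything falls off the work surface, if the arm or the gripper's body presses on something with over 40 N, if the wrist force passes 120 N, or if a joint passes its speed limit or range.

### The arm

A 7-joint arm with a two-finger parallel gripper is mounted at the origin on a cart in front of the work surface, level with it; the furniture and walls round the work are solid. World frame = base frame: x ahead of the robot, y to its left, z up, the work surface at z = 0. Lengths are in m, angles in rad, forces in N, time in s.
With the tool pointing down it reaches from about 0.425 to 0.875 m from the base axis. Payload 8.4 kg.
Tool frame: the origin (TCP) lies midway between the tips of the shut fingers; the grasp point (between the pads) lies 19 mm behind it; z points along the fingers, y is the line along which they close (so a half turn about z gives the same grasp; the last joint's range is limited). The gripper opens to 85 mm and grips with 20 to 120 N. Pads are 22 mm wide; open, the fingers measure 114 mm over their backs; the gripper's body (76 mm by 85 mm) begins 54 mm behind the grasp point. The pads swing forward as they close: fully open they stand 13 mm farther back than shut.
Start: joints at [1.09, 0.333, 0.04, 1.465, -0.013, 1.343, -0.059], TCP at [0.242, -0.603, 0.231] pointing down, gripper open.
Joint ranges: [-2.58, 2.58], [-0.38, 2.09], [-1.3, 1.39], [0.25, 2.4], [-1.5, 4.64], [0.08, 2.09], [-2.65, 2.65]. Speed limits (rad/s): [2.22, 2.22, 2.79, 2.79, 3.14, 3.14, 3.14].

### API

Orientations are given as a rotation vector (axis times angle).
In Python, from plant import arm, cams, ticket gives the robot as it stands. The module is installed in compiled form; this text tells all that it offers.
- The arm moves only by the tool send_rows, never from a script. Its argument "commands" is a list of rows, each a list of 4 numbers: the shift along the tool's x, y, z in cm, then the turn about the tool's z in rad. A call has 1 to 8 rows; each row shifts and turns the commanded pose from where the row before left it, along the tool's axes as they then stand; what a row does not reach is not made up. A row lasts 1/10 s, in which the tool goes at most 50 mm and 8.59 degrees, less where a joint would pass 70% of its speed; a pose out of reach is approached as far as the arm can. A call with a gripper value outside its range is refused whole. "grip" is the finger opening in cm, from 0 to 8.54, set as the call begins (left out, the last holds). The fingers move at their own pace and stop on an object; "newtons" is the grip in N (left out, the last holds). Time passes only in rows, so rows that do not move let the fingers close. It gives the time, the measured TCP pose, the force, the opening and the grip force at its end, in the units of the state.
- arm.observe(): the state, without advancing time (a new reading comes with each control period).
- cams.grab_frame(name): name is "scene" or "side" or "wrist"; returns a dict with "color" (480x640x3 uint8, red, green, blue), "intrinsics" (3x3 intrinsics, pixels), "R" (3x3) and "t" (3): a world point X has camera coordinates R X + t. Camera axes: x right, y down, z forward; pixel columns grow to the right and rows downward; lengths in m; the calibration is good to about 2 mm. A picture is of the moment at which its call begins. There is no depth.
- ticket.close_job(): hands the job in; it is judged then, once.
The state is a dict: "time_s": time; "q": joint angles; "qvel": joint speeds; "effort": joint torques, N m; "tool_pos": TCP position; "eef_rot": TCP orientation; "wrist_force": force on the tool from outside, world axes, zero at the start; "torque": the same for the moment, N m; "gripper_width": finger opening in m; "gripper_force": force on a finger pad.
Only numpy, scipy, OpenCV 4.12 (cv2) and the standard library are available. Lean on these libraries where they do the work, as an engineer would, in place of code of your own. Each camera call takes 0.05 s, during which the arm holds its last target. There are 200 camera calls.

## Working session

There is one attempt and no reset: what is moved stays moved. The work goes in short steps, Python scripts to look and compute and a tool call to move; the robot and the scene stay as the last step left them, time stands still between calls to the robot, and variables do not carry over. Pictures are saved under pics/ and viewed, at most 14 in all, crops included, and the job is handed in when it is done.

Besides the shell and the picture viewer there is one more tool, called after "Call:" as name(argument=value, ...) on one line, values as JSON. send_rows: Moves the arm, as the interface text tells. Its arguments: {"type":"object","properties":{"commands":{"type":"array","items":{"type":"array","items":{"type":"number"}}},"grip":{"type":"number"},"newtons":{"type":"number"}},"required":["commands"]}

```bash
mkdir -p pics
cat > h.py <<'E'
import numpy as np, cv2
from scipy.spatial.transform import Rotation as Ro
from plant import arm, cams, ticket
def grab(n,save=None):
    f=cams.grab_frame(n)
    if save: cv2.imwrite('pics/'+save,f['color'][:,:,::-1])
    return f
def ray(f,uv,z):
    K,R,t=[np.array(f[k]) for k in('intrinsics','R','t')]
    d=R.T@np.linalg.inv(K)@np.array([uv[0],uv[1],1.]); c=-R.T@t
    return c+d*(z-c[2])/d[2]
def proj(f,X):
    K,R,t=[np.array(f[k]) for k in('intrinsics','R','t')]
    p=K@(R@np.array(X)+t); return p[:2]/p[2]
E
python3 - <<'E'
from h import *
s=arm.observe();print({k:np.round(s[k],3) for k in s})
for n in('scene','side','wrist'):
    f=grab(n,n+'0.png');print(n,np.round(-np.array(f['R']).T@f['t'],3),np.round(f['R'],2).tolist(),np.round(f['intrinsics'],0).tolist())
E
```

```text
{'time_s': np.float64(0.0), 'q': array([ 1.09 ,  0.334,  0.04 ,  1.466, -0.013,  1.343, -0.058]), 'qvel': array([-0.001,  0.001,  0.001, -0.   , -0.003, -0.001, -0.   ]), 'effort': array([ 1.0000e-03, -6.5856e+01,  1.3660e+00, -4.0556e+01,  1.7000e-02,
        1.3000e-02,  0.0000e+00]), 'tool_pos': array([ 0.242, -0.603,  0.23 ]), 'eef_rot': array([-3.083e+00, -5.960e-01,  1.000e-03]), 'wrist_force': array([-0.306, -0.07 , -0.243]), 'torque': array([-0.016, -0.035,  0.023]), 'gripper_force': np.float64(0.0), 'gripper_width': np.float64(0.085)}
scene [0.699 0.686 1.313] [[-0.98, 0.18, -0.01], [0.16, 0.83, -0.54], [-0.09, -0.53, -0.84]] [[454.0, 0.0, 324.0], [0.0, 454.0, 238.0], [0.0, 0.0, 1.0]]
side [0.446 1.425 1.049] [[-0.99, -0.1, 0.02], [-0.07, 0.52, -0.85], [0.07, -0.85, -0.53]] [[615.0, 0.0, 321.0], [0.0, 615.0, 244.0], [0.0, 0.0, 1.0]]
wrist [ 0.307 -0.576  0.374] [[0.37, -0.93, -0.0], [-0.89, -0.36, 0.27], [-0.25, -0.1, -0.96]] [[336.0, 0.0, 319.0], [0.0, 336.0, 236.0], [0.0, 0.0, 1.0]]
```

View pics/scene0.png

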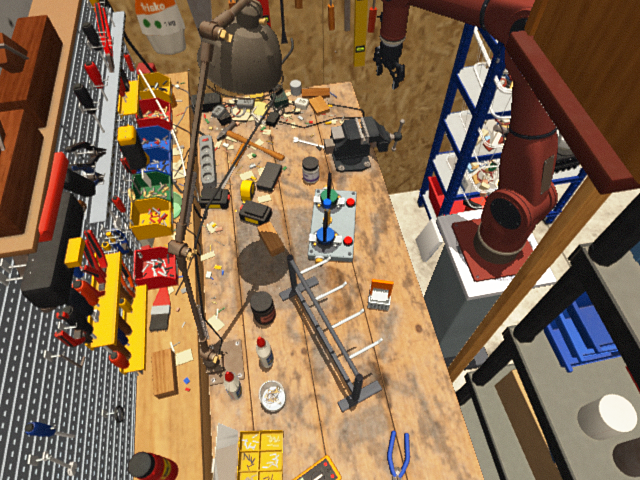

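View pics/side0.png

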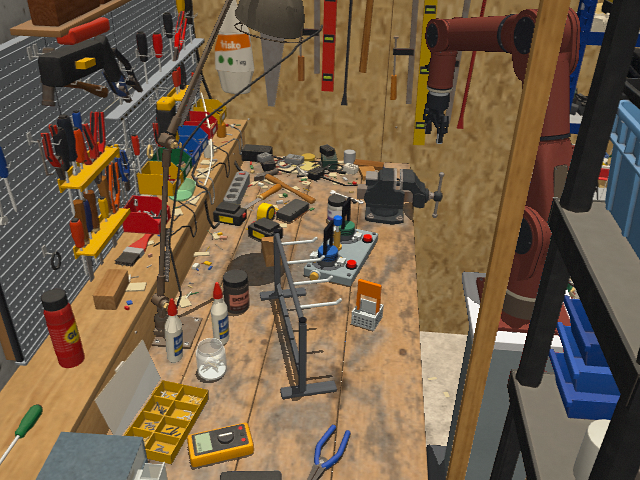

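The scene shows the manifold near px (332,225) with red buttons at (350,202) and (348,240), one strainer at (380,292), and the rack running from (290,275) to (360,395) with its hooks pointing right. I'll zoom in.

Run:
```python
import cv2,numpy as np
a=cv2.imread('pics/scene0.png')[150:330,220:420];b=cv2.imread('pics/side0.png')[180:330,260:400]
a=cv2.resize(a,(640,576),interpolation=cv2.INTER_CUBIC)
cv2.imwrite('pics/c1.png',a);cv2.imwrite('pics/c2.png',cv2.resize(b,(560,600),interpolation=cv2.INTER_CUBIC))
from h import *
f=grab('scene')
hsv=cv2.cvtColor(f['color'],cv2.COLOR_RGB2HSV)
def blobs(lo,hi,roi,mn=8):
    m=cv2.inRange(hsv,lo,hi);k=np.zeros_like(m);k[roi[1]:roi[3],roi[0]:roi[2]]=1
    n,l,s,c=cv2.connectedComponentsWithStats(m*k)
    return [(c[i].round(1).tolist(),int(s[i,4])) for i in range(1,n) if s[i,4]>=mn]
R=(280,170,420,330)
print('red',[(b,ray(f,b[0],.046).round(3)) for b in blobs((0,180,120),(6,255,255),R)+blobs((174,180,120),(180,255,255),R)])
print('blue',blobs((100,150,60),(125,255,255),R)); print('green',blobs((60,100,40),(90,255,255),R)); print('orange',blobs((8,180,150),(18,255,255),R))
for n,uv in dict(f1=(321,262),f2=(334,313),f3=(362,322),f4=(381,342)).items(): print(n,ray(f,uv,.21).round(3))
print('strainer',ray(f,(380,292),.08),'jar',ray(f,(310,165),.085))
```

```text
red [(([350.0, 201.4], 39), array([ 0.444, -0.247,  0.046])), (([347.6, 239.9], 45), array([ 0.486, -0.093,  0.046]))]
blue [([326.7, 202.9], 71), ([325.2, 234.6], 177)]
green [([323.7, 194.6], 51), ([332.7, 195.6], 75)]
orange [([381.9, 281.7], 48)]
f1 [0.602 0.065 0.21 ]
f2 [0.596 0.222 0.21 ]
f3 [0.53 0.26 0.21]
f4 [0.495 0.321 0.21 ]
strainer [0.4356746  0.12696008 0.08      ] jar [ 0.55778469 -0.40499654  0.085     ]
```

View pics/c1.png

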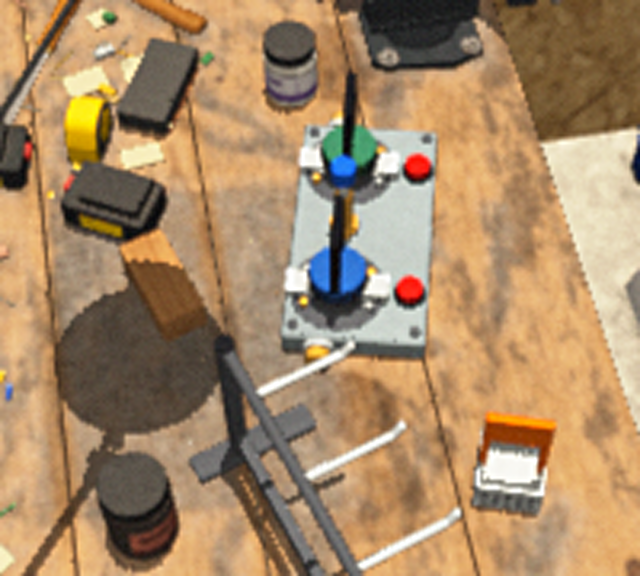

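The crop shows green canister B with its button at crop px (417,167), and blue canister A with its button at (410,290). The blue knob is at (343,168), hook tips at (353,346), (403,427) and (459,512), and one orange strainer at (516,460). No second strainer is visible.

```bash
cat >> h.py <<'E'
def state():
    s=arm.observe(); R=Ro.from_rotvec(s['eef_rot']).as_matrix()
    return s,np.array(s['tool_pos']),R,np.arctan2(R[1,0],R[0,0])
def to(*tg):
    """for successive (x,y,z,yaw or None): tool-axis shift in cm (made at the old yaw), then turn"""
    s,p,R,y=state(); print('t',round(float(s['time_s']),1),'p',p.round(4),'yaw',round(y,3),'F',np.round(s['wrist_force'],1),'w',round(float(s['gripper_width']),4),'q7',round(s['q'][6],2))
    for t in tg:
        d=np.array(t[:3])-p
        c,n=np.cos(y),np.sin(y); sh=np.array([c*d[0]+n*d[1],n*d[0]-c*d[1],-d[2]])*100
        ty=y if t[3] is None else t[3]
        print('shift cm',sh.round(2),'turn',round(-(ty-y),3)); p=np.array(t[:3]);y=ty
E
python3 - <<'E'
from h import *
f=grab('scene')
T=[ray(f,(220+u/3.2,150+v/3.2),.211)[:2] for u,v in((352,346),(402,427),(458,513))]+[ray(f,(381.5,341),.211)[:2]]
T=np.array(T);print(T.round(3))
yy=np.array([.135,.045,-.045,-.135]);A=np.c_[yy,np.ones(4)];s,*_=np.linalg.lstsq(A,T,rcond=None);d=s[0];print(d,np.linalg.norm(d));d/=np.linalg.norm(d)
yaw=np.arctan2(-d[0],d[1]);xr=np.array([d[1],-d[0]]);O=s[1]+.049*xr
print('rack yaw',yaw,'O',O,'xr',xr,'hooks',[(O+d*k).round(3) for k in yy])
b,a=np.array([.444,-.247]),np.array([.486,-.093]);m=(a-b)/np.linalg.norm(a-b);x=np.array([m[1],-m[0]])
print('m',m,'ma',a+.075*x,'mb',b+.075*x,'knob ray',ray(f,(326.7,202.2),.135))
to((.49,-.19,.30,1.305))
E
```

```text
[[0.575 0.058]
 [0.549 0.144]
 [0.52  0.229]
 [0.494 0.319]]
[ 0.30256219 -0.96352221] 1.009910353764398
rack yaw -2.837326497405772 O [0.48761856 0.17301149] xr [-0.95406706 -0.29959312] hooks [array([0.528, 0.044]), array([0.501, 0.13 ]), array([0.474, 0.216]), array([0.447, 0.302])]
m [0.26311741 0.96476382] ma [ 0.55835729 -0.11273381] mb [ 0.51635729 -0.26673381] knob ray [ 0.5370687 -0.1926337  0.135    ]
t 0.2 p [ 0.2421 -0.603   0.2309] yaw 0.382 F [0.1 0.  1.2] w 0.0854 q7 -0.06
shift cm [ 38.39 -29.09  -6.91] turn -0.923
```

Call:
send_rows(commands=[[2.7,-1.7,-1.0,0],[2.7,-1.7,-1.0,0],[2.7,-1.7,-1.0,0],[2.7,-1.7,-1.0,0],[2.7,-1.7,-1.0,0],[2.7,-1.7,-1.0,0],[2.7,-1.7,-1.0,0],[2.7,-1.7,0,0]])

```text
time_s: 1.05
tool_pos: [0.3929, -0.3957, 0.3029]
eef_rot: [3.083, 0.596, 0.002]
wrist_force: [1.5, 0.6, 0.3]
gripper_width: 0.0852
gripper_force: 0.0
```

Call:
send_rows(commands=[[2.6,-1.7,0,0],[2.6,-1.7,0,0],[2.6,-1.7,0,0],[2.6,-1.7,0,0],[2.6,-1.7,0,0],[2.6,-1.7,0,0],[2.6,-1.7,0,0],[2.6,-1.7,0,0]])

```text
time_s: 1.85
tool_pos: [0.5348, -0.1917, 0.3013]
eef_rot: [3.084, 0.596, 0.0]
wrist_force: [-0.4, -0.1, -0.2]
gripper_width: 0.0854
gripper_force: 0.0
```

Call:
send_rows(commands=[[0,0,0,-0.13],[0,0,0,-0.13],[0,0,0,-0.13],[0,0,0,-0.13],[0,0,0,-0.13],[0,0,0,-0.13],[0,0,0,-0.14],[0,0,0,0]])

```text
time_s: 2.65
tool_pos: [0.5342, -0.1928, 0.3012]
eef_rot: [-2.497, -1.906, 0.0]
wrist_force: [-0.1, -0.8, 0.1]
gripper_width: 0.085
gripper_force: 0.0
```

Run:
```python
from h import *
f=grab('wrist','w1.png')
to((.537,-.19,.30,1.305))
for n,X in dict(knob=(.537,-.19,.1415),ba=(.486,-.093,.046),bb=(.444,-.247,.046),pa=(.558,-.113,.156),pb=(.516,-.267,.156)).items(): print(n,proj(f,X).round(1))
```

```text
t 2.7 p [ 0.5342 -0.1929  0.3013] yaw 1.299 F [-0.1  0.5 -0.1] w 0.0857 q7 -0.05
shift cm [0.36 0.19 0.13] turn -0.006
knob [321.  216.3]
ba [254.5 128.6]
bb [261.3 261.6]
pa [321.2 124.4]
pb [321.1 302.3]
```

View pics/w1.png

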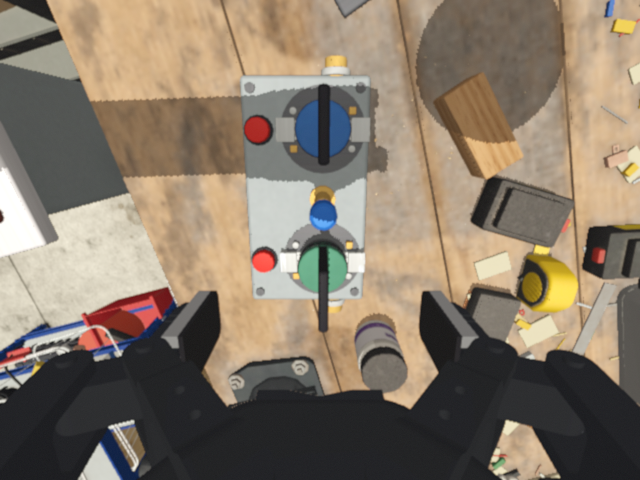

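The wrist picture agrees with the predictions to about 3 px: button A (257,129), button B (263,261), knob (323,213) and the plates at column 324. Next I grip the knob.

Call:
send_rows(commands=[[0.15,0.2,2.4,0],[0.15,0.2,2.4,0],[0,0,2.4,0],[0,0,2.4,0],[0,0,2.4,0],[0,0,2.4,0],[0,0,2.4,0],[0,0,2.3,0]], grip=6)

```text
time_s: 3.5
tool_pos: [0.5388, -0.191, 0.1093]
eef_rot: [-2.504, -1.897, 0.0]
wrist_force: [-0.6, -0.1, 0.2]
gripper_width: 0.0604
gripper_force: 0.0
```

Call:
send_rows(commands=[[0,0,0,0],[0,0,0,0],[0,0,0,0],[0,0,0,0],[0,0,0,0],[0,0,0,0],[0,0,0,0],[0,0,0,0]], grip=1.5, newtons=60)

```text
time_s: 4.3
tool_pos: [0.5384, -0.1908, 0.1115]
eef_rot: [-2.5, -1.901, 0.001]
wrist_force: [-5.8, 1.9, -0.2]
gripper_width: 0.0253
gripper_force: 59.2
```

Call:
send_rows(commands=[[0,0,-0.5,0],[0,0,-0.5,0],[0,0,-0.5,0],[0,0,-0.5,0],[0,0,-0.4,0],[0,0,0,0]])

```text
time_s: 4.9
tool_pos: [0.5384, -0.1908, 0.1347]
eef_rot: [-2.499, -1.902, 0.001]
wrist_force: [-4.4, 2.9, -6.9]
gripper_width: 0.025
gripper_force: 59.3
```

Call:
send_rows(commands=[[0,0,-0.3,0],[0,0,-0.3,0],[0,0,-0.2,0],[0,0,0,0],[0,0,0,0]])

```text
time_s: 5.4
tool_pos: [0.5384, -0.1908, 0.1417]
eef_rot: [-2.498, -1.903, 0.001]
wrist_force: [-3.4, 1.9, -14.2]
gripper_width: 0.0251
gripper_force: 61.6
```

Call:
send_rows(commands=[[0,0,0,0],[0,0,0,0],[0,0,0,0],[0,0,0,0],[0,0,0,0],[0,0,0,0]], grip=6)

```text
time_s: 6.0
tool_pos: [0.5392, -0.191, 0.1426]
eef_rot: [2.499, 1.903, 0.001]
wrist_force: [0.1, 0.3, -0.6]
gripper_width: 0.0597
gripper_force: 0.0
```

Call:
send_rows(commands=[[0,0,-2,0],[0,0,-3,0],[0,0,-2,0],[2,-1.8,0,0],[2,-1.8,0,0],[2,-1.9,0,0],[2.1,-1.9,0,0],[0,0,0,0]], grip=0)

```text
time_s: 6.8
tool_pos: [0.4883, -0.0897, 0.2128]
eef_rot: [2.495, 1.909, 0.001]
wrist_force: [0.0, -0.7, 0.2]
gripper_width: -0.0001
gripper_force: 0.0
```

Run:
```python
from h import *
f=grab('scene','s2.png');hsv=cv2.cvtColor(f['color'],cv2.COLOR_RGB2HSV)
m=cv2.inRange(hsv,(100,150,60),(125,255,255));m[:170]=0;m[330:]=0;m[:,:280]=0;m[:,420:]=0
print(cv2.connectedComponentsWithStats(m)[2:])
to((.488,-.0935,.05,1.305))
```

```text
(array([[     0,      0,    640,    480, 306952],
       [   323,    198,      9,     10,     71],
       [   419,    199,      1,      2,      2],
       [   317,    227,     17,     16,    175]], dtype=int32), array([[319.49437371, 239.51147411],
       [326.78873239, 202.91549296],
       [419.        , 199.5       ],
       [325.27428571, 234.67428571]]))
t 6.8 p [ 0.4889 -0.0918  0.2128] yaw 1.304 F [-0.1 -0.9 -0.5] w -0.0002 q7 -0.19
shift cm [-0.19 -0.04 16.28] turn -0.001
```

The knob is back down at the same pixel as before. Next: press button A.

Call:
send_rows(commands=[[-0.2,0,3.5,0],[0,0,3.5,0],[0,0,3.5,0],[0,0,3.5,0],[0,0,1.9,0],[0,0,0.5,0],[0,0,0.4,0],[0,0,0.3,0]])

```text
time_s: 7.65
tool_pos: [0.4893, -0.0957, 0.0421]
eef_rot: [2.499, 1.902, 0.001]
wrist_force: [-2.3, 0.3, 2.1]
gripper_width: -0.0002
gripper_force: 1.4
```

Call:
send_rows(commands=[[0,0,0.2,0],[0,0,0,0]])

```text
time_s: 7.85
tool_pos: [0.4893, -0.0954, 0.04]
eef_rot: [2.498, 1.902, 0.002]
wrist_force: [0.1, -0.3, -0.3]
gripper_width: -0.0004
gripper_force: 0.0
```

Call:
send_rows(commands=[[0,0,0.2,0],[0,0,0.2,0],[0,0,0.2,0],[0,0,0,0]])

```text
time_s: 8.25
tool_pos: [0.4896, -0.0954, 0.0358]
eef_rot: [2.498, 1.902, 0.001]
wrist_force: [-11.2, -0.2, 31.4]
gripper_width: 0.0
gripper_force: 16.1
```

Call:
send_rows(commands=[[0,0,-3,0],[-4,0,0,0],[-4,0,0,0],[-4,0,0,0],[-3.8,-0.1,0,0],[0,0,1.2,0],[0,0,0.6,0],[0,0,0.4,0]])

```text
time_s: 9.05
tool_pos: [0.4458, -0.2463, 0.0407]
eef_rot: [-2.498, -1.904, 0.0]
wrist_force: [-1.5, -1.1, 3.4]
gripper_width: 0.0001
gripper_force: 1.4
```

Call:
send_rows(commands=[[0,0,0.3,0],[0,0,0.2,0],[0,0,0.2,0],[0,0,0,0],[0,0,0,0]])

```text
time_s: 9.55
tool_pos: [0.4461, -0.2461, 0.0359]
eef_rot: [-2.498, -1.905, 0.0]
wrist_force: [-8.8, 4.6, 22.8]
gripper_width: 0.0001
gripper_force: 11.3
```

Call:
send_rows(commands=[[0,0,-3,0],[0,0,-4,0],[0,0,-4,0],[0,0,-4,0],[0,0,-1,0],[0,2.5,0,0],[-0.1,2.5,0,0],[-0.1,2.5,0,0]], grip=5)

```text
time_s: 10.35
tool_pos: [0.5185, -0.2684, 0.1939]
eef_rot: [-2.498, -1.905, -0.0]
wrist_force: [-0.1, -1.2, 0.3]
gripper_width: 0.0503
gripper_force: 0.0
```

Run:
```python
from h import *
f=grab('wrist','w2.png')
to((.518,-.2675,.121,1.305))
for n,X in dict(pb=(.518,-.2675,.156),pb1=(.518+.032*.263,-.2675+.032*.965,.156),ba=(.488,-.0935,.036)).items(): print(n,proj(f,X).round(1))
```

```text
t 10.4 p [ 0.5213 -0.269   0.1934] yaw 1.303 F [-0.4  1.   0.5] w 0.05 q7 0.06
shift cm [ 0.06 -0.36  7.24] turn -0.002
pb [317.4 266.8]
pb1 [317.2 212.2]
ba [222.7  21.8]
```

View pics/w2.png

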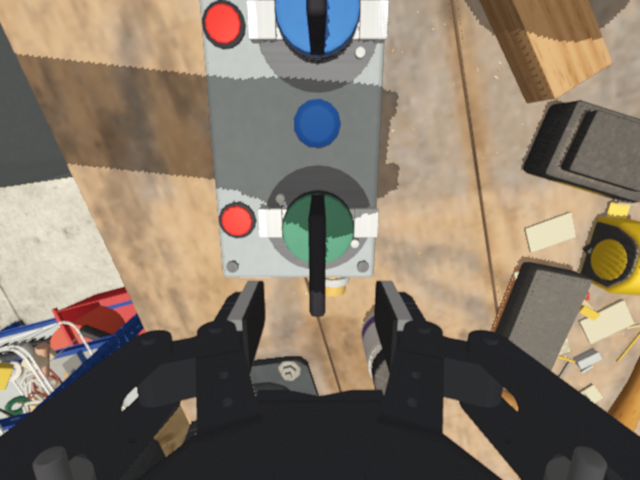

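The plate is at column 317 (rows 193–315), as predicted. I'll go down, grip it and twist.

Call:
send_rows(commands=[[0.1,-0.1,2.5,0],[0,0,2.5,0],[0,0,2.2,0],[0,0,0,0]])

```text
time_s: 10.8
tool_pos: [0.5148, -0.2661, 0.1187]
eef_rot: [-2.494, -1.901, 0.003]
wrist_force: [-0.8, 0.5, 1.3]
gripper_width: 0.0502
gripper_force: 0.0
```

Call:
send_rows(commands=[[0,0,0,0],[0,0,0,0],[0,0,0,0],[0,0,0,0],[0,0,0,0],[0,0,0,0]], grip=0.5, newtons=80)

```text
time_s: 11.4
tool_pos: [0.5174, -0.268, 0.1238]
eef_rot: [2.498, 1.902, 0.001]
wrist_force: [-1.8, 0.7, 6.3]
gripper_width: 0.0086
gripper_force: 79.2
```

Call:
send_rows(commands=[[0,0,0,-0.1],[0,0,0,-0.1],[0,0,0,-0.1],[0,0,0,-0.1]])

```text
time_s: 11.8
tool_pos: [0.5176, -0.2683, 0.1238]
eef_rot: [2.065, 2.364, 0.001]
wrist_force: [0.9, -0.8, 4.6]
gripper_width: 0.0087
gripper_force: 79.1
```

Call:
send_rows(commands=[[0,0,0,-0.13],[0,0,0,-0.13],[0,0,0,-0.13],[0,0,0,-0.13],[0,0,0,-0.13],[0,0,0,-0.13],[0,0,0,-0.13],[0,0,0,-0.12]])

```text
time_s: 12.6
tool_pos: [0.5178, -0.2679, 0.1238]
eef_rot: [0.631, 3.075, -0.001]
wrist_force: [1.3, 0.9, 5.7]
gripper_width: 0.0093
gripper_force: 79.1
```

Call:
send_rows(commands=[[0,0,0,0],[0,0,0,0],[0,0,-0.4,0],[0,0,-0.4,0],[0,0,-0.5,0],[0,0,0,0]])

```text
time_s: 13.2
tool_pos: [0.517, -0.268, 0.1361]
eef_rot: [0.639, 3.075, -0.0]
wrist_force: [-0.2, -0.3, -3.8]
gripper_width: 0.0086
gripper_force: 77.9
```

Call:
send_rows(commands=[[0,0,-3.5,0],[0,0,-4,0],[0,0,-4,0],[0,0,-2.5,0],[0,0,0,0.15],[0,0,0,0.15],[0,0,0,0.15],[0,0,0,0.15]])

```text
time_s: 14.0
tool_pos: [0.5166, -0.2678, 0.2751]
eef_rot: [-1.528, -2.745, 0.0]
wrist_force: [0.4, -0.4, -2.5]
gripper_width: 0.0092
gripper_force: 78.7
```

Call:
send_rows(commands=[[0,0,0,0.14],[0,0,0,0.12],[0,0,0,0]])

```text
time_s: 14.3
tool_pos: [0.5166, -0.2677, 0.2751]
eef_rot: [-1.865, -2.527, 0.0]
wrist_force: [-1.4, -0.5, -3.0]
gripper_width: 0.0088
gripper_force: 78.7
```

Run:
```python
from h import *
to((.436,.298,.28,1.875),(.541,.331,.24,1.875))
```

```text
t 14.3 p [ 0.5166 -0.2677  0.2751] yaw 1.87 F [-1.4 -0.5 -3. ] w 0.0088 q7 0.62
shift cm [56.43  8.97 -0.49] turn -0.005
shift cm [ 0.   11.01  4.  ] turn -0.0
```

Call:
send_rows(commands=[[3.5,0.56,0,0],[3.5,0.56,0,0],[3.5,0.56,0,0],[3.5,0.56,0,0],[3.5,0.56,0,0],[3.5,0.56,0,0],[3.5,0.56,0,0],[3.5,0.56,0,0]])

```text
time_s: 15.1
tool_pos: [0.476, 0.0143, 0.2754]
eef_rot: [1.858, 2.533, -0.0]
wrist_force: [0.3, 0.2, -2.9]
gripper_width: 0.0086
gripper_force: 78.7
```

Call:
send_rows(commands=[[3.5,0.56,0,0],[3.5,0.56,0,0],[3.5,0.56,0,0],[3.5,0.56,0,0],[3.5,0.56,0,0],[3.5,0.56,0,0],[3.5,0.56,0,0],[3.5,0.56,0,0]])

```text
time_s: 15.9
tool_pos: [0.4359, 0.2948, 0.2755]
eef_rot: [1.858, 2.532, 0.001]
wrist_force: [1.2, -0.7, -3.2]
gripper_width: 0.0088
gripper_force: 78.7
```

Run:
```python
from h import *
to((.541,.331,.24,1.875))
f=grab('wrist','w3.png')
xr=np.array([.954,.3,0]);d=np.array([-.3,.954,0]);O=np.array([.581,.202,.206])
for k in(.135,.045,-.045,-.135): print(k,'tip',proj(f,O+k*d-.05*xr+[0,0,.008]).round(1),'root',proj(f,O+k*d+.05*xr).round(1))
```

```text
t 15.9 p [0.4359 0.2948 0.2755] yaw 1.876 F [ 1.2 -0.7 -3.2] w 0.0088 q7 -0.48
shift cm [ 0.3  11.11  3.55] turn 0.001
0.135 tip [412.3 249.6] root [559.8 245.8]
0.045 tip [402.8 369.5] root [535.9 362.3]
-0.045 tip [395. 467.] root [516.2 457.6]
-0.135 tip [388.6 547.8] root [499.9 537.1]
```

View pics/w3.png

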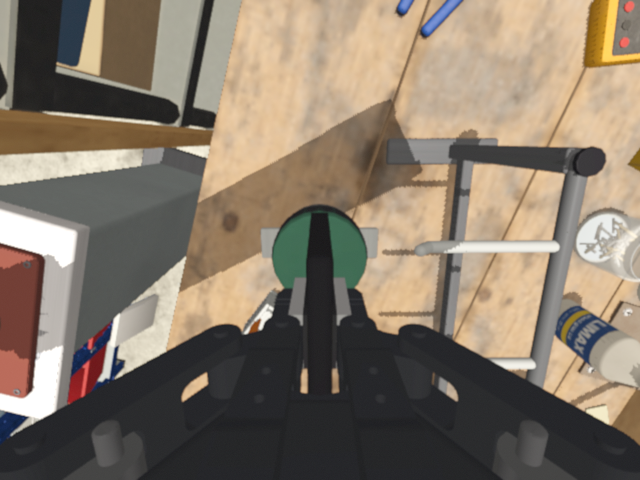

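The wrist picture shows hook 1's tip at (416,249) and root at (560,245), matching the model. I'll insert along the hook.

Call:
send_rows(commands=[[0.3,0,1.8,0],[0,0,1.7,0],[0,0,0,0],[0,2,0,0],[0,2,0,0],[0,2,0,0],[0,2,0,0],[0,1.5,0,0]])

```text
time_s: 16.75
tool_pos: [0.5278, 0.3243, 0.241]
eef_rot: [1.862, 2.53, 0.001]
wrist_force: [-0.2, 0.2, -3.5]
gripper_width: 0.0093
gripper_force: 78.9
```

Call:
send_rows(commands=[[0,1.5,0,0],[0,0,0,0],[0,0,0.5,0],[0,0,0.5,0],[0,0,0.4,0],[0,0,0,0]])

```text
time_s: 17.35
tool_pos: [0.5399, 0.3285, 0.2257]
eef_rot: [-1.863, -2.53, 0.002]
wrist_force: [-0.5, -0.1, -2.6]
gripper_width: 0.0086
gripper_force: 79.0
```

Call:
send_rows(commands=[[0,0,0.2,0],[0,0,0.2,0],[0,0,0,0]])

```text
time_s: 17.65
tool_pos: [0.5404, 0.3289, 0.2221]
eef_rot: [-1.863, -2.529, 0.0]
wrist_force: [0.2, -0.4, -3.3]
gripper_width: 0.0086
gripper_force: 79.0
```

Call:
send_rows(commands=[[0,0,0.1,0],[0,0,0.1,0],[0,0,0,0]])

```text
time_s: 17.95
tool_pos: [0.5405, 0.3292, 0.2215]
eef_rot: [1.863, 2.529, 0.001]
wrist_force: [-2.5, -1.6, 6.0]
gripper_width: 0.009
gripper_force: 80.7
```

Run:
```python
from h import *
to((.54,.33,.25,1.875)); f=grab('side','d4.png'); c=f['color'][190:430,230:430,::-1]; cv2.imwrite('pics/d4c.png',cv2.resize(c,(500,600),interpolation=cv2.INTER_CUBIC))
```

```text
t 17.9 p [0.5405 0.3292 0.2215] yaw 1.872 F [-2.5 -1.6  6. ] w 0.009 q7 -0.57
shift cm [ 0.09 -0.03 -2.85] turn -0.003
```

View pics/d4c.png

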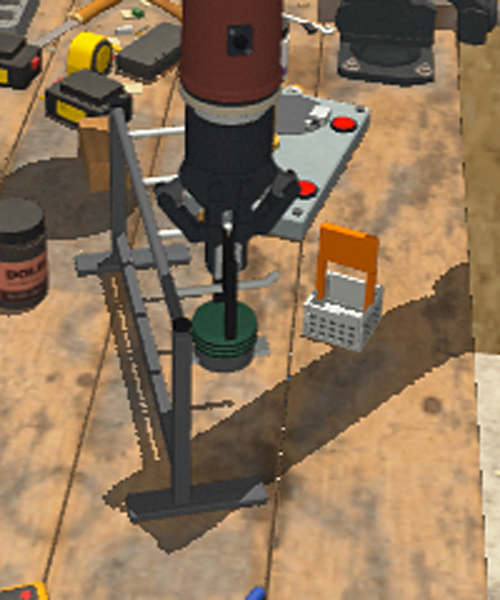

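Contact at the expected height (+6 N), with the green canister on the rod. I'll release it.

Call:
send_rows(commands=[[0,0,-0.1,0],[0,0,0,0],[0,0,0,0],[0,0,0,0],[0,0,0,0]], grip=3)

```text
time_s: 18.5
tool_pos: [0.5405, 0.3291, 0.2213]
eef_rot: [-1.863, -2.529, -0.0]
wrist_force: [-0.1, 0.9, -0.7]
gripper_width: 0.0299
gripper_force: 0.0
```

Call:
send_rows(commands=[[0,0,-1,0],[0,0,-2,0],[0,0,-2.5,0],[0,0,-2.5,0],[0,0,0,0]])

```text
time_s: 19.0
tool_pos: [0.5412, 0.3304, 0.3058]
eef_rot: [1.862, 2.528, 0.008]
wrist_force: [0.3, 0.9, 0.4]
gripper_width: 0.0301
gripper_force: 0.0
```

Run:
```python
from h import *
to((.56,-.1135,.30,1.305)); f=grab('wrist','w5.png');grab('scene','s5.png')
h=cv2.cvtColor(f['color'],cv2.COLOR_RGB2HSV);m=cv2.inRange(h,(60,100,30),(90,255,255));x=cv2.boundingRect(m);print('green box',x)
print('expect body centre',proj(f,(.541,.331,.17)), 'plate top',proj(f,(.541,.331,.254)))
```

```text
t 19.0 p [0.5412 0.3304 0.3058] yaw 1.872 F [0.3 0.9 0.4] w 0.0301 q7 -0.54
shift cm [-42.95 -11.37   0.58] turn 0.567
green box (285, 193, 66, 62)
expect body centre [317.37245435 225.37648388] plate top [317.34703335 258.37481106]
```

View pics/w5.png

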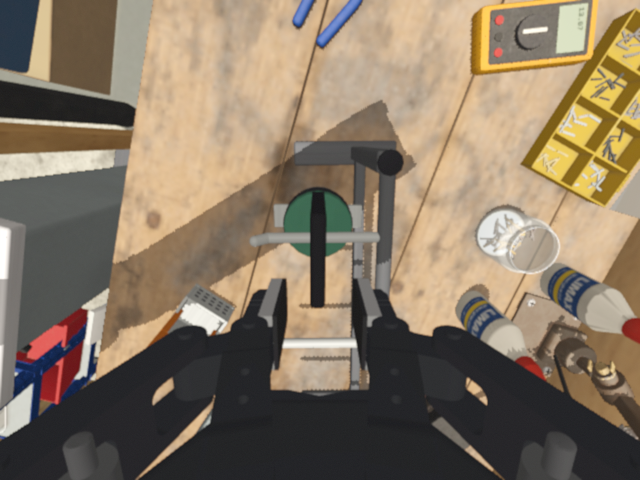

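The green canister hangs on hook 1, with the rod passing through its opening at row 238. On to canister A.

Call:
send_rows(commands=[[-3.6,-0.95,0,0],[-3.6,-0.95,0,0],[-3.6,-0.95,0,0],[-3.6,-0.95,0,0],[-3.6,-0.95,0,0],[-3.6,-0.95,0,0],[-3.6,-0.95,0,0],[-3.6,-0.95,0,0]], grip=5)

```text
time_s: 19.9
tool_pos: [0.5526, 0.0296, 0.3005]
eef_rot: [-1.863, -2.528, 0.001]
wrist_force: [-0.2, 0.6, -0.2]
gripper_width: 0.0502
gripper_force: 0.0
```

Call:
send_rows(commands=[[-3.6,-0.95,0,0],[-3.6,-0.95,0,0],[-3.6,-0.95,0,0],[-3.4,-0.95,0,0],[0,0,0,0.142],[0,0,0,0.142],[0,0,0,0.142],[0,0,0,0.142]])

```text
time_s: 20.7
tool_pos: [0.5585, -0.1156, 0.3003]
eef_rot: [-2.502, -1.897, 0.002]
wrist_force: [-0.4, 0.0, -0.6]
gripper_width: 0.0501
gripper_force: 0.0
```

Call:
send_rows(commands=[[0,0,3.5,0],[0,0,3.5,0],[0,0,3,0],[0,0,0,0]])

```text
time_s: 21.1
tool_pos: [0.556, -0.1154, 0.1966]
eef_rot: [-2.492, -1.902, 0.008]
wrist_force: [-0.0, -0.3, -0.5]
gripper_width: 0.0499
gripper_force: 0.0
```

Run:
```python
from h import *
to((.56,-.1135,.122,1.305)); f=grab('wrist','w6.png')
h=cv2.cvtColor(f['color'],cv2.COLOR_RGB2HSV);print('plate black box',[cv2.boundingRect(c) for c in cv2.findContours(cv2.inRange(h[:330,230:410],(0,0,0),(180,255,45)),0,2)[0] if cv2.contourArea(c)>200])
for s in(-.032,.032): print(proj(f,(.56+s*.263,-.1135+s*.965,.156)))
```

```text
t 21.1 p [ 0.556  -0.1154  0.1966] yaw 1.304 F [-0.  -0.3 -0.5] w 0.0499 q7 -0.28
shift cm [0.29 0.33 7.46] turn -0.001
plate black box [(146, 282, 20, 48), (13, 282, 21, 48), (84, 188, 27, 103)]
[324.79521389 311.5168033 ]
[325.16397083 207.59093621]
```

View pics/w6.png

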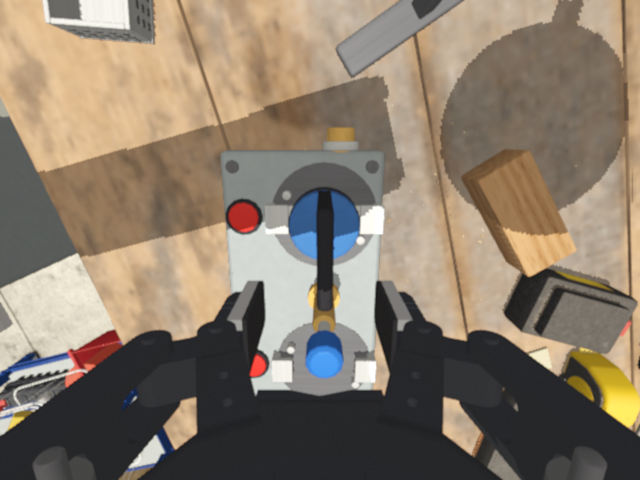

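Canister A's plate is at column 325, rows 188–308, as predicted. I'll grip, twist and lift it.

Call:
send_rows(commands=[[0.2,0.2,2.5,0],[0,0,2.5,0],[0,0,2.3,0],[0,0,0,0]])

```text
time_s: 21.55
tool_pos: [0.5606, -0.114, 0.1272]
eef_rot: [-2.496, -1.904, 0.003]
wrist_force: [-0.1, -0.6, 0.5]
gripper_width: 0.0502
gripper_force: 0.0
```

Call:
send_rows(commands=[[0,0,0,0],[0,0,0,0],[0,0,0,0],[0,0,0,0],[0,0,0,0],[0,0,0,0]], grip=0.5, newtons=80)

```text
time_s: 22.15
tool_pos: [0.5619, -0.1139, 0.1296]
eef_rot: [2.497, 1.905, 0.001]
wrist_force: [-3.2, -0.1, 7.7]
gripper_width: 0.0083
gripper_force: 80.2
```

Call:
send_rows(commands=[[0,0,0,-0.1],[0,0,0,-0.1],[0,0,0,-0.1],[0,0,0,-0.1]])

```text
time_s: 22.55
tool_pos: [0.5616, -0.117, 0.1298]
eef_rot: [2.065, 2.363, -0.004]
wrist_force: [-3.9, -7.2, 8.3]
gripper_width: 0.0087
gripper_force: 80.4
```

Call:
send_rows(commands=[[0,0,0,-0.13],[0,0,0,-0.13],[0,0,0,-0.13],[0,0,0,-0.13],[0,0,0,-0.13],[0,0,0,-0.13],[0,0,0,-0.13],[0,0,0,-0.12]])

```text
time_s: 23.35
tool_pos: [0.5612, -0.1196, 0.1304]
eef_rot: [0.637, 3.075, -0.011]
wrist_force: [-8.3, -13.0, 17.4]
gripper_width: 0.0083
gripper_force: 84.2
```

Call:
send_rows(commands=[[0,0,0,0],[0,0,0,0],[0,0,-0.4,0],[0,0,-0.4,0],[0,0,-0.5,0],[0,0,0,0]])

```text
time_s: 23.95
tool_pos: [0.5619, -0.1135, 0.142]
eef_rot: [0.635, 3.076, 0.001]
wrist_force: [0.5, 0.5, -4.4]
gripper_width: 0.0086
gripper_force: 78.5
```

Call:
send_rows(commands=[[0,0,-3.5,0],[0,0,-4,0],[0,0,-4,0],[0,0,-2.8,0],[0,0,0,0.15],[0,0,0,0.15],[0,0,0,0.15],[0,0,0,0.15]])

```text
time_s: 24.75
tool_pos: [0.5614, -0.1137, 0.284]
eef_rot: [-1.524, -2.746, -0.0]
wrist_force: [-0.6, 0.3, -4.8]
gripper_width: 0.0089
gripper_force: 78.8
```

Call:
send_rows(commands=[[0,0,0,0.14],[0,0,0,0.12],[0,-3,0,0],[3.4,0,0,0],[3.4,0,0,0],[3.4,0,0,0],[3.4,0,0,0],[3.4,0,0,0]])

```text
time_s: 25.55
tool_pos: [0.4814, 0.041, 0.2841]
eef_rot: [1.86, 2.532, -0.0]
wrist_force: [1.4, 0.4, -3.7]
gripper_width: 0.0085
gripper_force: 80.2
```

Call:
send_rows(commands=[[3.4,0,0,0],[3.4,0,0,0],[3.4,0,0,0],[3.4,0,0,0],[3.4,0,0,0],[0,3.3,0,0],[0,0,0,0],[0,0,0,0]])

```text
time_s: 26.35
tool_pos: [0.4627, 0.212, 0.2834]
eef_rot: [-1.857, -2.529, 0.0]
wrist_force: [0.1, -0.5, -4.5]
gripper_width: 0.0087
gripper_force: 80.2
```

Run:
```python
from h import *
to((.568,.245,.246,1.875),(.568,.245,.2275,1.875)); f=grab('wrist','w7.png')
xr=np.array([.954,.3,0]);d=np.array([-.3,.954,0]);O=np.array([.581,.202,.206])
for k in(.135,.045,): print(k,'tip',proj(f,O+k*d-.05*xr+[0,0,.008]).round(1),'root',proj(f,O+k*d+.05*xr).round(1))
f=grab('scene','s7.png');hsv=cv2.cvtColor(f['color'],cv2.COLOR_RGB2HSV)
m=cv2.inRange(hsv,(8,180,150),(18,255,255));m[:260]=0;m[330:]=0;m[:,:355]=0;m[:,420:]=0;print(cv2.boundingRect(m))
```

```text
t 26.4 p [0.4627 0.212  0.2834] yaw 1.875 F [ 0.1 -0.5 -4.5] w 0.0087 q7 -0.31
shift cm [-1.000e-02  1.103e+01  3.740e+00] turn 0.0
shift cm [0.   0.   1.85] turn -0.0
0.135 tip [418.9 106.2] root [578.1 107.4]
0.045 tip [408.1 250.7] root [550.8 247.1]
(371, 288, 2, 5)
```

View pics/w7.png

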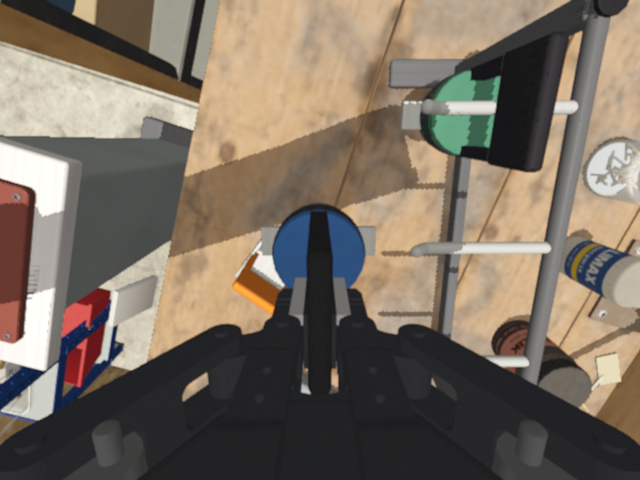

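Hook 2's tip is at (413,250), lined up with the blue canister, and green still hangs on hook 1. I'll insert.

Call:
send_rows(commands=[[0,0,1.9,0],[0,0,1.9,0],[0,0,0,0],[0,2,0,0],[0,2,0,0],[0,2,0,0],[0,2,0,0],[0,1.5,0,0]])

```text
time_s: 27.25
tool_pos: [0.5549, 0.2396, 0.2478]
eef_rot: [1.861, 2.529, 0.002]
wrist_force: [0.1, -0.6, -3.8]
gripper_width: 0.0084
gripper_force: 80.4
```

Call:
send_rows(commands=[[0,1.5,0,0],[0,0,0,0],[0,0,0.6,0],[0,0,0.6,0],[0,0,0.5,0],[0,0,0,0]])

```text
time_s: 27.85
tool_pos: [0.5673, 0.2436, 0.2285]
eef_rot: [-1.861, -2.531, 0.002]
wrist_force: [0.0, -0.1, -4.3]
gripper_width: 0.0087
gripper_force: 80.2
```

Call:
send_rows(commands=[[0,0,0.1,0],[0,0,0.1,0],[0,0,0,0]])

```text
time_s: 28.15
tool_pos: [0.568, 0.2442, 0.2275]
eef_rot: [1.861, 2.531, 0.0]
wrist_force: [0.3, 0.3, -3.6]
gripper_width: 0.0087
gripper_force: 80.4
```

Call:
send_rows(commands=[[0,0,0.15,0],[0,0,0.15,0],[0,0,0,0]])

```text
time_s: 28.45
tool_pos: [0.5682, 0.2444, 0.227]
eef_rot: [1.86, 2.53, 0.001]
wrist_force: [-5.9, -4.8, 16.4]
gripper_width: 0.0087
gripper_force: 83.6
```

Contact. I'll release and rise, then look at the strainer.

Call:
send_rows(commands=[[0,0,-0.2,0],[0,0,0,0],[0,0,0,0],[0,0,0,0],[0,0,0,0]], grip=3)

```text
time_s: 28.95
tool_pos: [0.5679, 0.2442, 0.2262]
eef_rot: [-1.861, -2.531, 0.0]
wrist_force: [0.2, -0.3, 0.6]
gripper_width: 0.0299
gripper_force: 0.0
```

Call:
send_rows(commands=[[0,0,-1,0],[0,0,-2,0],[0,0,-2.5,0],[0,0,-2.5,0],[0,-4,0,0],[-3,-4,0,0],[-4,-3,0,0],[-4,0,0,0]])

```text
time_s: 29.75
tool_pos: [0.4975, 0.1126, 0.3082]
eef_rot: [1.855, 2.531, -0.002]
wrist_force: [0.5, 0.0, 0.3]
gripper_width: 0.03
gripper_force: 0.0
```

Call:
send_rows(commands=[[0,0,0,0],[0,0,0,0],[0,0,0,0]], grip=6)

```text
time_s: 30.05
tool_pos: [0.4996, 0.1146, 0.3075]
eef_rot: [-1.858, -2.533, -0.002]
wrist_force: [-0.6, 0.2, 0.5]
gripper_width: 0.0601
gripper_force: 0.0
```

Run:
```python
from h import *
to((.436,.127,.30,1.875)); f=grab('wrist','w8.png')
h=cv2.cvtColor(f['color'],cv2.COLOR_RGB2HSV)
for c in cv2.findContours(cv2.inRange(h,(8,180,120),(18,255,255)),0,2)[0]:
    if cv2.contourArea(c)>80: print('orange',cv2.minAreaRect(c),cv2.boundingRect(c))
```

```text
t 30.1 p [0.4996 0.1146 0.3075] yaw 1.876 F [-0.6  0.2  0.5] w 0.0601 q7 -0.09
shift cm [ 3.1  -5.69  0.75] turn 0.001
orange ((280.84466552734375, 183.66708374023438), (65.1204833984375, 20.845346450805664), 35.78897476196289) (250, 162, 59, 49)
```

View pics/w8.png

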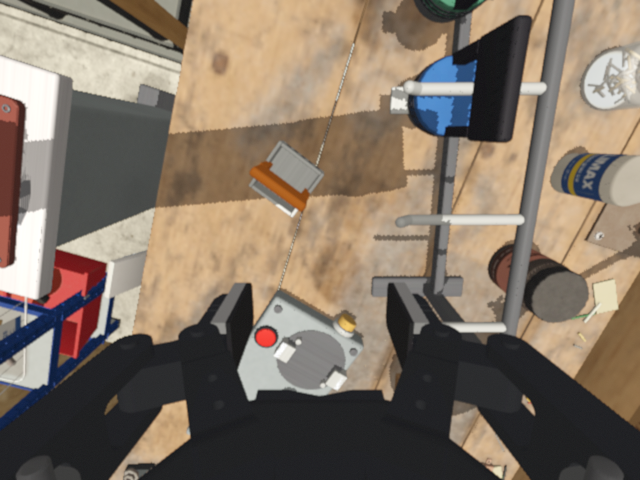

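Both canisters hang. The strainer's orange plate is at (281,184), tilted about 36° in the image. No second strainer is visible.

Run:
```python
from h import *
f=grab('wrist')
c=np.array([278,188.]);d=np.array([.811,.585])*28
p,a,b=[ray(f,q,.126) for q in(c,c-d,c+d)]
print(p,a,b,np.linalg.norm(b-a)); v=b-a; y=np.arctan2(v[1],v[0])%np.pi; print('plate dir',y)
to((p[0],p[1],.20,y)); s=grab('scene'); print(proj(s,p))
h=cv2.cvtColor(s['color'],cv2.COLOR_RGB2HSV);m=cv2.inRange(h,(8,150,120),(18,255,255));m[:255]=0;m[330:]=0;m[:,:350]=0;m[:,420:]=0;x,yy,w,hh=cv2.boundingRect(m);print(x,yy,w,hh)
print('orange top mid -> ',ray(s,(x+w/2,yy+1),.126))
```

```text
[0.45464695 0.12833952 0.126     ] [0.42985417 0.13683434 0.126     ] [0.48011128 0.11961462 0.126     ] 0.05312528814556448
plate dir 2.811496428895953
t 30.1 p [0.4995 0.1149 0.3073] yaw 1.877 F [-0.1  0.5 -0.8] w 0.0602 q7 -0.09
shift cm [ 2.63 -3.87 10.73] turn -0.934
[375.2671349  286.56484954]
359 283 28 43
orange top mid ->  [0.45910434 0.11903214 0.126     ]
```

Call:
send_rows(commands=[[1.3,-1.9,3,0],[1.3,-1.9,3,0],[0,0,2,0],[0,0,0,-0.133],[0,0,0,-0.133],[0,0,0,-0.133],[0,0,0,-0.133],[0,0,0,-0.133]])

```text
time_s: 31.0
tool_pos: [0.4555, 0.1278, 0.2271]
eef_rot: [-0.92, -3.004, -0.002]
wrist_force: [-0.2, -0.0, 0.1]
gripper_width: 0.0599
gripper_force: 0.0
```

Call:
send_rows(commands=[[0,0,0,-0.133],[0,0,0,-0.133],[0,0,0,0]])

```text
time_s: 31.3
tool_pos: [0.4555, 0.1277, 0.2271]
eef_rot: [0.519, 3.098, 0.002]
wrist_force: [0.1, 0.3, -0.6]
gripper_width: 0.0602
gripper_force: 0.0
```

Run:
```python
from h import *
f=grab('wrist','w9.png'); P=(.4546,.1283,.126)
to((P[0],P[1],.091,2.81)); print(proj(f,P))
h=cv2.cvtColor(f['color'],cv2.COLOR_RGB2HSV)
for c in cv2.findContours(cv2.inRange(h,(8,180,90),(18,255,255)),0,2)[0]:
    if cv2.contourArea(c)>80: print('orange',cv2.minAreaRect(c),cv2.boundingRect(c))
```

```text
t 31.4 p [0.4556 0.1275 0.2271] yaw 2.804 F [-0.4  0.4 -0.5] w 0.0601 q7 0.85
shift cm [ 0.12  0.05 13.61] turn -0.006
[318.07028789 234.35533912]
orange ((315.5, 227.0), (90.0, 11.0), 90.0) (310, 182, 12, 91)
```

View pics/w9.png

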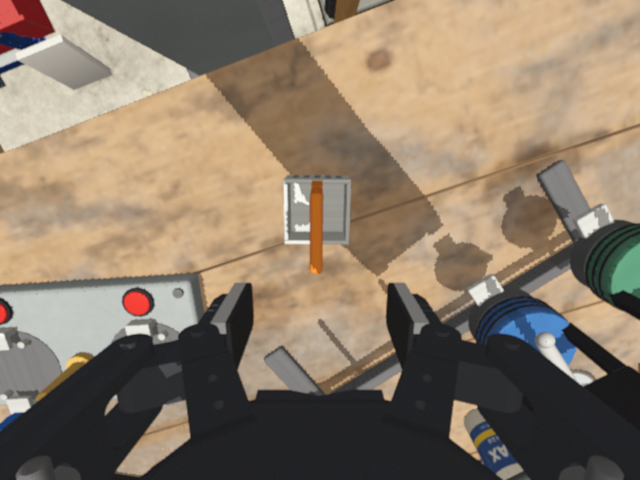

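The gripper is aligned with the plate (column 316, rows 182–272). I'll grip it.

Call:
send_rows(commands=[[0.1,0,3,0],[0,0,3,0],[0,0,3,0],[0,0,2.5,0],[0,0,1.6,0],[0,0,0,0]])

```text
time_s: 31.95
tool_pos: [0.4533, 0.1273, 0.0942]
eef_rot: [-0.528, -3.093, -0.001]
wrist_force: [-0.1, 0.7, 0.4]
gripper_width: 0.06
gripper_force: 0.0
```

Call:
send_rows(commands=[[0,0,0,0],[0,0,0,0],[0,0,0,0],[0,0,0,0],[0,0,0,0],[0,0,0,0]], grip=0.5)

```text
time_s: 32.55
tool_pos: [0.4553, 0.1269, 0.0967]
eef_rot: [0.526, 3.096, 0.0]
wrist_force: [-1.1, -1.8, 7.2]
gripper_width: 0.0086
gripper_force: 79.9
```

Call:
send_rows(commands=[[0,0,-1,0],[0,0,-1,0],[0,0,-3,0],[0,0,-3,0],[0,0,-4,0],[0,0,-4,0],[0,0,-3,0],[0,0,0,0]])

```text
time_s: 33.35
tool_pos: [0.4565, 0.1281, 0.2903]
eef_rot: [0.524, 3.091, 0.002]
wrist_force: [0.4, 0.4, -3.3]
gripper_width: 0.0086
gripper_force: 78.8
```

Call:
send_rows(commands=[[0,0,0,0.133],[0,0,0,0.133],[0,0,0,0.133],[0,0,0,0.133],[0,0,0,0.133],[0,0,0,0.133],[0,0,0,0.133],[0,0,0,0]])

```text
time_s: 34.15
tool_pos: [0.4543, 0.1271, 0.2855]
eef_rot: [-1.861, -2.53, -0.0]
wrist_force: [0.2, 0.6, -2.3]
gripper_width: 0.0088
gripper_force: 78.7
```

Run:
```python
from h import *
h3=(.5945,.159)
to((h3[0]-.105,h3[1]-.033,.285,1.875),(h3[0]-.105,h3[1]-.033,.246,1.875),(h3[0],h3[1],.246,1.875)); f=grab('wrist','w10.png')
xr=np.array([.954,.3,0]);d=np.array([-.3,.954,0]);O=np.array([.581,.202,.206])
for k in(.045,-.045,): print(k,'tip',proj(f,O+k*d-.05*xr+[0,0,.008]).round(1),'root',proj(f,O+k*d+.05*xr).round(1))
```

```text
t 34.1 p [0.4543 0.1271 0.2855] yaw 1.873 F [ 0.2  0.6 -2.3] w 0.0088 q7 -0.01
shift cm [-1.15  3.33  0.05] turn -0.002
shift cm [0.  0.  3.9] turn -0.0
shift cm [ 0.   11.01 -0.  ] turn -0.0
0.045 tip [471.3 126.1] root [624.7 126.1]
-0.045 tip [455.3 265.2] root [593.3 260.8]
```

Call:
send_rows(commands=[[-1.15,3.3,0,0],[0,0,2.1,0],[0,0,2.1,0],[0,0,0,0],[0,2,0,0],[0,2,0,0],[0,2,0,0],[0,2,0,0]])

```text
time_s: 35.0
tool_pos: [0.5644, 0.1498, 0.2453]
eef_rot: [1.856, 2.534, 0.001]
wrist_force: [-0.1, -0.2, -1.9]
gripper_width: 0.0091
gripper_force: 79.8
```

Call:
send_rows(commands=[[0,1.5,0,0],[0,1.5,0,0],[0,0,0,0],[0,0,0.5,0],[0,0,0.5,0],[0,0,0.4,0],[0,0,0,0]])

```text
time_s: 35.7
tool_pos: [0.5915, 0.1582, 0.2297]
eef_rot: [-1.859, -2.532, 0.001]
wrist_force: [1.1, 0.2, -2.0]
gripper_width: 0.0088
gripper_force: 79.7
```

Call:
send_rows(commands=[[0,0,0.2,0],[0,0,0.1,0],[0,0,0,0]])

```text
time_s: 36.0
tool_pos: [0.592, 0.1587, 0.2273]
eef_rot: [-1.859, -2.532, -0.0]
wrist_force: [-0.2, 0.1, -3.0]
gripper_width: 0.0088
gripper_force: 79.7
```

Call:
send_rows(commands=[[0,0,0.15,0],[0,0,0.15,0],[0,0,0,0]])

```text
time_s: 36.3
tool_pos: [0.5921, 0.1589, 0.2246]
eef_rot: [1.859, 2.532, 0.001]
wrist_force: [0.0, -0.3, 0.3]
gripper_width: 0.0086
gripper_force: 80.5
```

Just touching (the weight is off the wrist). I'll release, withdraw and check.

Call:
send_rows(commands=[[0,0,0,0],[0,0,0,0],[0,0,0,0],[0,0,0,0],[0,0,0,0]], grip=3)

```text
time_s: 36.8
tool_pos: [0.592, 0.1588, 0.2243]
eef_rot: [-1.859, -2.532, -0.001]
wrist_force: [-0.1, -0.3, 0.0]
gripper_width: 0.0299
gripper_force: 0.0
```

Call:
send_rows(commands=[[0,0,-1,0],[0,0,-2,0],[0,0,-2.5,0],[0,0,-2.5,0],[-3,-4,-2,0],[-3,-4,-2,0],[-3,-4,-2,0],[-4,0,0,0]])

```text
time_s: 37.6
tool_pos: [0.5229, 0.0103, 0.3638]
eef_rot: [1.853, 2.525, -0.002]
wrist_force: [2.1, 0.1, -0.0]
gripper_width: 0.03
gripper_force: 0.0
```

Call:
send_rows(commands=[[-4,0,0,0],[-4,0,0,0],[-4,0,0,0],[-4,0,0,0],[0,0,0,0],[0,0,0,0],[0,0,0,0],[0,0,0,0]])

```text
time_s: 38.4
tool_pos: [0.5726, -0.141, 0.3594]
eef_rot: [1.856, 2.534, 0.001]
wrist_force: [0.1, 0.7, -0.0]
gripper_width: 0.0301
gripper_force: 0.0
```

Run:
```python
from h import *
to((.5,0,.3,1.875)); a=grab('scene')['color'][140:380,200:460,::-1];b=grab('side')['color'][180:400,230:440,::-1]
cv2.imwrite('pics/fin.png',np.hstack([cv2.resize(a,(400,369),interpolation=3),cv2.resize(b,(352,369),interpolation=3)]))
```

```text
t 38.4 p [ 0.5726 -0.141   0.3594] yaw 1.877 F [ 0.1  0.7 -0. ] w 0.0301 q7 0.25
shift cm [15.63 -2.67  5.94] turn 0.002
```

View pics/fin.png

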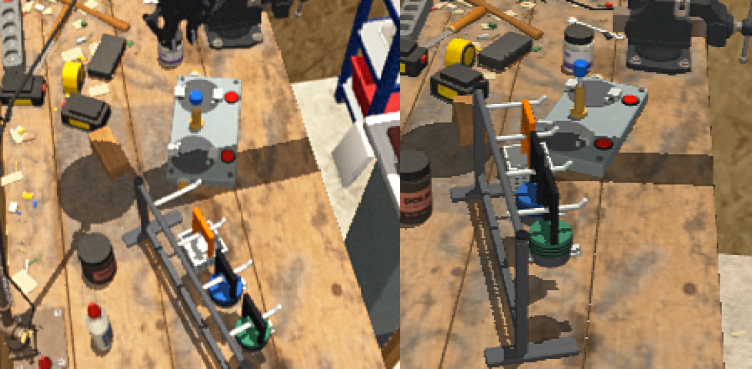

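All three items hang on hooks 1–3. The manifold is empty, the knob is down, the jar and offcut have not moved, and there is no other strainer on the bench.

Call:
send_rows(commands=[[0,0,0,0],[0,0,0,0],[0,0,0,0],[0,0,0,0],[0,0,0,0],[0,0,0,0],[0,0,0,0],[0,0,0,0]])

```text
time_s: 39.3
tool_pos: [0.5727, -0.1427, 0.3588]
eef_rot: [-1.859, -2.532, -0.001]
wrist_force: [0.4, -0.4, 0.8]
gripper_width: 0.03
gripper_force: 0.0
```

```bash
python3 -c "
from plant import ticket
print(ticket.close_job())"
```

```text
the job is handed in; nothing more can be done
None
```

The job is handed in at about 39 s: I vented the manifold first, then hung both canisters and the one strainer I could find on hooks 1–3, and left the jar and offcut where they were; no verdict came back.

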